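# Present the notched end of a finish sample plate to the label reader

## Robot

A 7-joint arm with a two-finger parallel gripper is mounted at the origin on a cart in front of the work surface, level with it; the furniture and walls round the work are solid. World frame = base frame: x ahead of the robot, y to its left, z up, the work surface at z = 0. Lengths are in mm, angles in rad, forces in N, time in s.
With the tool pointing down it reaches from about 350 to 900 mm from the base axis. Payload 19.9 kg.
Tool frame: the origin (TCP) lies midway between the tips of the shut fingers; the grasp point (between the pads) lies 19 mm behind it; z points along the fingers, x is the direction in which the jaws open and shut, and the axes are right-handed (so a half turn about z gives the same grasp; the last joint's range is limited). The gripper opens to 85 mm and grips with 20 to 120 N. Pads are 22 mm wide; open, the fingers measure 114 mm over their backs; the gripper's body (76 mm by 85 mm) begins 54 mm behind the grasp point. The pads swing forward as they close: fully open they stand 13 mm farther back than shut.
Start: joints at [1.218, 0.417, -0.01, 1.614, 0.005, 1.111, -0.053], TCP at [191.133, -595.038, 231.26] pointing down, gripper open.
Joint ranges: [-2.81, 2.81], [-0.39, 2.02], [-1.27, 1.25], [0.06, 2.57], [-1.19, 4.33], [0.19, 2], [-2.82, 2.82]. Speed limits (rad/s): [1.89, 1.89, 2.39, 2.39, 3.01, 3.01, 3.01].

## Interface

Orientations are given as a 3x3 rotation matrix whose columns are the frame's x, y, z axes.
In Python, from bench import env, cams gives the robot as it stands. Calls block until the motion is done:
- env.move_ptp(position, orientation): joint-space move of the TCP to a pose.
- env.move_l(position, velocity=150, rot=None): straight line of the TCP; rot=None keeps the orientation; velocity is the mean speed in mm/s.
- env.set_joints(angles): joint-space move.
- env.ungrasp() and env.grasp(grasp_force=None): open the fingers fully, or close them until they stop; grasp_force is the grip in N (None keeps the last).
- env.sleep(seconds).
- env.inverse_kinematics(position, orientation): joint angles nearest the present ones, or None.
- cams.snapshot(name): name is "scene" or "top" or "wrist"; returns the picture (420x560x3 uint8, blue, green, red); there is no depth.
- cams.camera_params(name): a dict with "fx", "fy", "cx", "cy" (pixels), "pose" (4x4, takes a point from camera to world coordinates); the wrist camera has in their place "mount" (4x4, takes a point from camera to tool coordinates, whose origin is the TCP and whose axes are the tool frame's). Camera axes: x right, y down, z forward; pixel columns grow to the right and rows downward; lengths in mm; the calibration is good to about 2 mm. A picture is of the moment at which its call begins: read the wrist's pose just before it. camera_params takes no time and is no camera call.
A pose or a line that the arm cannot do raises env.PlanningError and nothing moves.
- env.close_job(): hands the job in, once; it reports no verdict.
Readings, each from a call of its own:
- env.get_time_s(): time.
- env.get_joint_pos(): joint angles.
- env.get_dq(): joint speeds.
- env.get_tau(): joint torques, N m.
- env.get_tool_pos(): TCP position.
- env.get_orientation(): TCP orientation.
- env.get_ft_force(): force on the tool from outside, world axes, zero at the start.
- env.get_wrist_torque(): the same for the moment, N m.
- env.get_grip_width(): finger opening in mm.
Only numpy, scipy, OpenCV 4.12 (cv2) and the standard library are available. Lean on these libraries where they do the work, as an engineer would, in place of code of your own. Each camera call takes 0.05 s, during which the arm holds its last target.

## Task

Two varnish sample plates lie on drying blocks: pick up the one lying label side up (looking along it towards its notched end, the missing corner is on the right; on the plate lying label down it is on the left), gripping it in the half away from the notch. Present its notched, frosted end to the label reader: plate level, label side up, pointing straight in at the reader's post, the pale band of the notched end centred over the red cross and about 4 cm above it. Finish while still holding it steady there; do not touch the reader, and leave the other plate and the loose things where they are.

Things in the scene. Friction and masses are not known exactly. Their poses are not given: they have to be found in the camera images.
- plate_p_mid (a point): Centre (half-way up) of the plate lying LABEL SIDE UP: rigid, 50 x 150 x 8 mm, about 60 g, reddish brown with a pale 36 mm band across each end. y axis: along the length to the notched (frosted) end; x across the width; z out of the label side (up). The corner at +x +y is cut away square, 18 x 18 mm: the only difference between the ends. It lies any way round.
- plate_p_notched_end (a point): Centre of the pale frosted band at the notched end of the label-up plate, 57 mm from the plate's middle and 18 mm from the tip; axes as plate_p_mid.
- plate_p_plain_end (a point): Centre of the pale band at the un-notched end of the label-up plate, 57 mm from the middle on the other side; axes as plate_p_mid.
- plate_q_mid (a point): Centre of the other plate, identical but lying LABEL SIDE DOWN (z axis down) on the other, equal drying block: seen from above, looking towards its notched end, the notch is at the left. Must stay there. Which block holds which plate varies.
- cross (a point): Centre of the red cross painted on the reader's level aluminium tongue, 150 mm above the bench. x points from the cross to the post (the plate comes in along +x, from the robot's side), z up. The tongue is 30 mm wide and ends 17 mm in front of the cross.
- reader: The fixed grey label reader; origin on the bench below the cross, axes as cross. Round foot 90 mm across; steel post 18 mm thick, 243 mm high, 55 mm behind the cross; on it a grey head 52 mm wide that looks down and forward at the cross, from 210 to 270 mm above the bench, its foremost point 20 mm behind the cross.
- spare_block: Bystander: loose hardwood block 46 x 82 x 30 mm; origin at the centre of its underside.
- tape_measure: Bystander: loose grey and red tape measure 64 x 103 x 36 mm; origin at the centre of its underside.
- plate_p: The label-up plate as a body; origin and axes as plate_p_mid. Its middle rests on a fixed wooden drying block 44 x 44 mm, 25 mm high (plate top 33 mm above the bench); both ends overhang freely, so either can be grasped from above across the 50 mm width.
- plate_q: The label-down plate as a body; origin and axes as plate_q_mid.
Things that resemble listed ones, but are neither listed nor needed, are in the scene too. Leave any yellow look-alike of the plate_q alone.

How it is judged:
By the outcome, as a careful person would: the job done as asked, in the order asked, and still so for the second after the job is handed in, while the arm keeps its last pose, push and grip.
It also fails if it takes over 35 s, if anything falls off the work surface, if the arm or the gripper's body presses on something with over 40 N, if the wrist force passes 120 N, or if a joint passes its speed limit or range.

## Working session

There is one attempt and no reset: what is moved stays moved. The work goes in short steps, each a Python script; the robot and the scene stay as the last script left them, time stands still between calls to the robot, and variables do not carry over. Pictures are saved under pics/ and viewed, and the job is handed in when it is done.

```bash
ls; mkdir -p pics
python3 - <<'E'
from bench import env, cams
import cv2
for n in ("scene","top","wrist"):
    im=cams.snapshot(n); cv2.imwrite(f"pics/{n}0.png",im)
    p=cams.camera_params(n); print(n,{k:(v if not hasattr(v,'tolist') else v.round(3).tolist()) for k,v in p.items()})
print(env.get_time_s(),env.get_tool_pos(),env.get_orientation())
E
```

```text
pics
scene {'fx': 432.38507842224044, 'fy': 432.38507842224044, 'cx': 279.962943572924, 'cy': 209.9768018317171, 'pose': [[-0.793, -0.411, 0.45, -64.905], [-0.61, 0.537, -0.583, 779.267], [-0.002, -0.736, -0.677, 1030.459], [0.0, 0.0, 0.0, 1.0]]}
top {'fx': 459.2618570168047, 'fy': 459.2618570168047, 'cx': 282.97797315872793, 'cy': 207.96581947905648, 'pose': [[0.023, -0.983, 0.181, 314.122], [-1.0, -0.024, -0.004, 3.135], [0.008, -0.181, -0.983, 1490.005], [0.0, 0.0, 0.0, 1.0]]}
wrist {'fx': 319.71073080004334, 'fy': 319.71073080004334, 'cx': 275.3190051373804, 'cy': 211.688883700183, 'mount': [[1.0, -0.001, -0.0, 0.746], [0.001, 0.945, 0.328, -85.171], [0.0, -0.328, 0.945, -142.28], [0.0, 0.0, 0.0, 1.0]]}
0.15 [ 191.04626376 -594.82638796  230.80509344] [[ 3.05776400e-01 -9.52103297e-01 -3.25147153e-04]
 [-9.52102932e-01 -3.05776568e-01  8.34695357e-04]
 [-8.94138582e-04  5.43434160e-05 -9.99999599e-01]]
```

View pics/scene0.png

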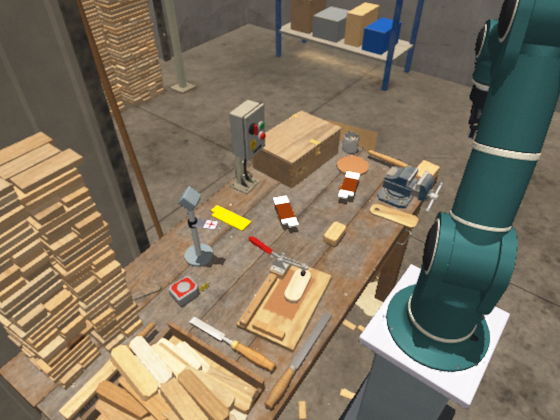

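View pics/top0.png

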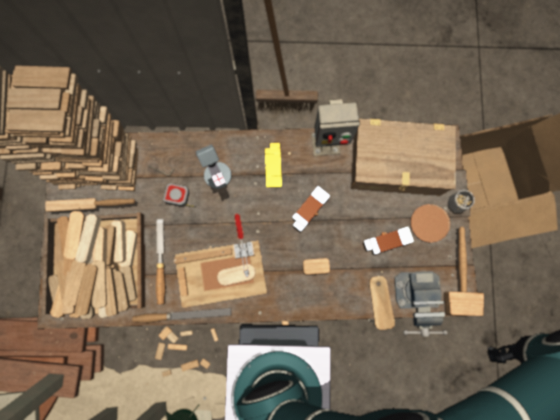

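View pics/wrist0.png

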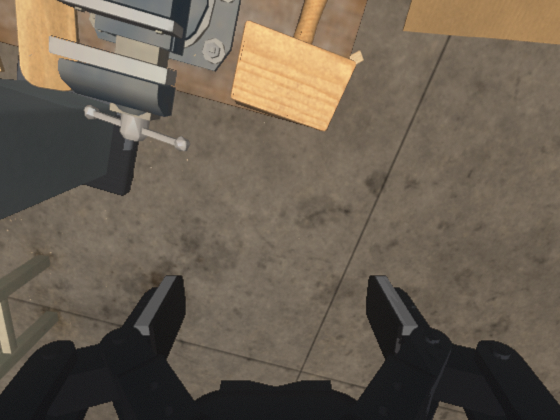

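The top view shows two brown plates with pale ends at (311,208) and (389,240), a yellow look-alike at (273,165), and the reader with its cross at about (219,179). I'll enlarge these.

Run:
```python
import cv2,numpy as np
t=cv2.imread("pics/top0.png"); s=cv2.imread("pics/scene0.png")
def c(im,x,y,w,h,k): return cv2.resize(im[y:y+h,x:x+w],None,fx=k,fy=k,interpolation=cv2.INTER_CUBIC)
cv2.imwrite("pics/c1.png",np.hstack([c(t,286,180,50,58,8),c(t,362,214,50,58,8)]))
cv2.imwrite("pics/c2.png",np.hstack([c(s,264,185,50,55,8),c(s,325,160,50,55,8)]))
cv2.imwrite("pics/c3.png",np.hstack([c(t,190,140,50,64,8),c(s,172,180,50,64,8)]))
```

```text
(no output)
```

View pics/c1.png

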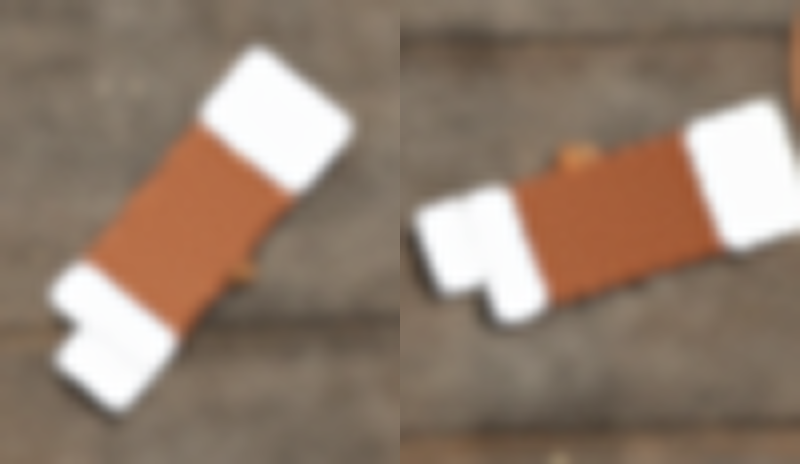

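View pics/c2.png

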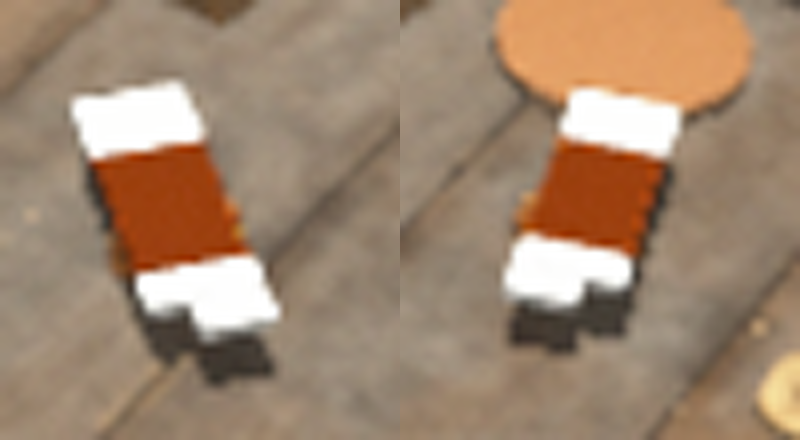

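View pics/c3.png

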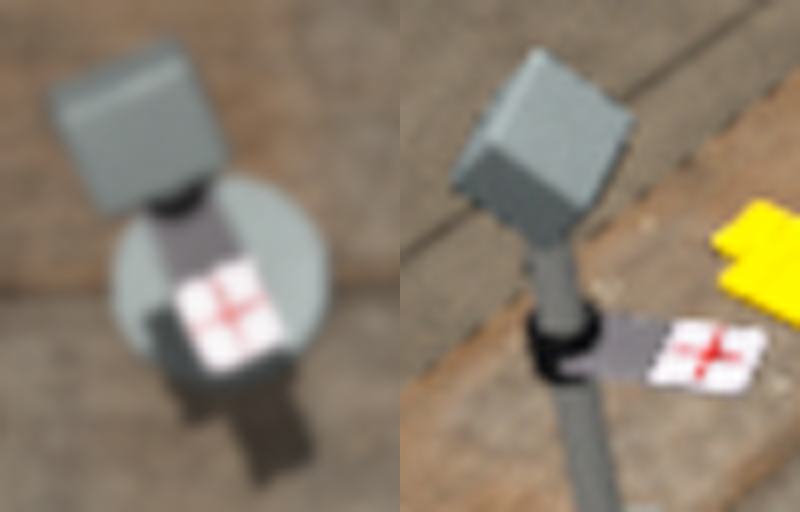

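The left plate (311,208) has its notched end at the lower left. Looking towards that end, the missing corner is on the right, so this is the label-up plate. On the right plate (389,240) the notch is on the left when looking left, so it is label down. Next I'll compute the positions.

```bash
cat > h.py <<'E'
import numpy as np, cv2
from bench import env, cams
from scipy.optimize import least_squares
def T_of(name):
    p=cams.camera_params(name)
    if 'pose' in p: return p,np.array(p['pose'])
    T=np.eye(4);T[:3,:3]=env.get_orientation();T[:3,3]=env.get_tool_pos()
    return p,T@np.array(p['mount'])
def ray(p,T,uv,z):
    uv=np.atleast_2d(uv).astype(float)
    d=np.c_[(uv[:,0]-p['cx'])/p['fx'],(uv[:,1]-p['cy'])/p['fy'],np.ones(len(uv))]@T[:3,:3].T
    o=T[:3,3]; return o+d*((z-o[2])/d[:,2])[:,None]
def proj(p,T,X):
    c=(np.atleast_2d(X)-T[:3,3])@T[:3,:3]
    return np.c_[p['fx']*c[:,0]/c[:,2]+p['cx'],p['fy']*c[:,1]/c[:,2]+p['cy']]
# plate corners in plate frame (top face): plain -x, plain +x, +x notch edge, inner, tip notch, tip -x
PC=np.array([[-25,-75],[25,-75],[25,57],[7,57],[7,75],[-25,75]],float)
def fitplate(p,T,uv,z=33,x0=None):
    W=ray(p,T,uv,z)[:,:2]
    def f(q):
        c,s=np.cos(q[2]),np.sin(q[2]); R=np.array([[c,-s],[s,c]])
        return (PC@R.T+q[:2]-W).ravel()
    m=W.mean(0)
    best=min((least_squares(f,[*m,a]) for a in np.arange(-3,3.2,1)),key=lambda r:r.cost)
    return best.x,best.fun.reshape(-1,2)
E
python3 - <<'E'
from h import *
u=lambda a,x0,y0:(np.array(a,float)+.5)/8-.5+[x0,y0]
p,T=T_of('top'); ps,Ts=T_of('scene')
q,r=fitplate(p,T,u([(258,42),(357,125)][0:1]+[(357,125)]+[],286,180) if 0 else u([(357,125),(258,42),(45,292),(78,330),(50,355),(120,415)],286,180))
print(q,r.round(1).tolist())
S=u([(70,98),(184,80),(0,0)],264,185)
print('plain corners scene',ray(ps,Ts,S[:2],33).round(0).tolist())
c1=ray(p,T,u([(230,313)],190,140),150); c2=ray(ps,Ts,u([(312,352)],172,180),150)
print('cross',c1,c2)
# white sheet corners
print('sheet',ray(p,T,u([(172,290),(245,255),(290,345),(215,375)],190,140),150).round(0).tolist())
print('sheet sc',ray(ps,Ts,u([(280,318),(368,325),(345,395),(248,385)],172,180),150).round(0).tolist())
print('head top',ray(p,T,u([(50,95),(175,38)],190,140),270).round(0).tolist())
print('foot c',ray(p,T,u([(220,282)],190,140),5))
E
```

```text
[584.42802514 -86.39974994   0.8964164 ] [[-0.8, 2.3], [-3.2, 0.9], [-1.0, -1.4], [2.9, -1.9], [-0.7, -1.7], [2.8, 1.8]]
plain corners scene [[661.0, -118.0, 33.0], [629.0, -158.0, 33.0]]
cross [[645.25638938 193.48107382 150.        ]] [[645.17679223 190.12079115 150.        ]]
sheet [[654.0, 216.0, 150.0], [668.0, 189.0, 150.0], [634.0, 170.0, 150.0], [621.0, 198.0, 150.0]]
sheet sc [[667.0, 184.0, 150.0], [639.0, 167.0, 150.0], [620.0, 199.0, 150.0], [652.0, 216.0, 150.0]]
head top [[691.0, 242.0, 270.0], [713.0, 200.0, 270.0]]
foot c [[694.23933023 218.87443132   5.        ]]
```

```bash
cat >> h.py <<'E'
def Rdown(yaw): # tool x at yaw, z down
    c,s=np.cos(yaw),np.sin(yaw); return np.array([[c,s,0],[s,-c,0],[0,0,-1.]])
def lookpose(target,yaw,h,px=(278,170)):
    """TCP so that target projects to px with the camera h above it"""
    p=cams.camera_params('wrist');M=np.array(p['mount']);R=Rdown(yaw)
    d=R@M[:3,:3]@np.array([(px[0]-p['cx'])/p['fx'],(px[1]-p['cy'])/p['fy'],1])
    C=np.array(target)-d/d[2]*(-h); return C-R@M[:3,3],R
E
python3 - <<'E'
from h import *
th=.896; g=np.array([584.4,-86.4]); yx=lambda t:np.array([-np.sin(t),np.cos(t)])
gp=[*(g-52*yx(th)),8]; tf=.5-np.pi/2; cr=np.array([645.,192])
fp=[*(cr-109*yx(tf)),171]
for o in (0,np.pi):
  for n,P,a in(('g',gp,th+o),('f',fp,tf+o)):
    q=env.inverse_kinematics(P,Rdown(a)); print(o,n,np.round(P,0),None if q is None else np.round(q,2))
for n,t,h in(('plate',(584,-86,33),300),('cross',(660,200,150),300)):
  for yaw in (-1.26,-2.2,-1.57,-1.07,.9,2.07,-2.8):
    P,R=lookpose(t,yaw,h); q=env.inverse_kinematics(P,R); print(n,yaw,P.round(0),None if q is None else np.round(q,2))
E
```

```text
0 g [ 625. -119.    8.] [ 0.65  0.85 -0.74  1.7   0.71  0.88  0.51]
0 f [549. 140. 171.] [ 0.38  0.54 -0.9   1.8   0.48  1.05 -1.77]
3.141592653589793 g [ 625. -119.    8.] [ 0.18  0.71 -0.05  1.71  0.05  0.72 -2.15]
3.141592653589793 f [549. 140. 171.] [ 0.49  0.62 -1.08  1.79  0.61  1.11  1.27]
plate -1.26 [561. -90. 191.] [ 0.47  0.39 -0.45  1.79  0.2   1.01 -1.33]
plate -2.2 [567. -70. 191.] [ 0.31  0.38 -0.3   1.78  0.13  1.   -2.24]
plate -1.57 [561. -83. 191.] [ 0.4   0.38 -0.38  1.79  0.16  1.   -1.62]
plate -1.07 [562. -94. 191.] [ 0.49  0.4  -0.47  1.78  0.21  1.01 -1.14]
plate 0.9 [ 600. -103.  191.] [ 0.65  0.52 -0.72  1.68  0.38  1.08  0.72]
plate 2.07 [606. -78. 191.] [ 0.82  0.68 -1.09  1.67  0.64  1.2   1.65]
plate -2.8 [579. -63. 191.] [ 0.2   0.39 -0.18  1.76  0.08  1.   -2.81]
cross -1.26 [637. 196. 308.] [ 0.27  0.62 -0.98  1.38  0.51  1.41 -1.96]
cross -2.2 [643. 216. 308.] [-0.93  0.6   0.9   1.39 -0.47  1.37 -2.23]
cross -1.57 [637. 203. 308.] [ 0.25  0.62 -0.97  1.38  0.5   1.41 -2.28]
cross -1.07 [638. 192. 308.] [ 0.28  0.62 -0.99  1.38  0.51  1.41 -1.77]
cross 0.9 [676. 183. 308.] [ 0.25  0.67 -0.95  1.28  0.54  1.45  0.24]
cross 2.07 [682. 208. 308.] [ 0.25  0.75 -1.09  1.24  0.65  1.51  1.33]
cross -2.8 [655. 223. 308.] [-0.99  0.71  1.08  1.36 -0.62  1.43 -2.74]
```

Run:
```python
from h import *
p=env.get_tool_pos(); env.move_l([p[0],p[1],310],velocity=200)
env.set_joints([.31,.30,-.05,1.75,.05,1.09,-1.95])
print(env.get_tool_pos(),env.get_time_s())
P,R=lookpose((584,-86,33),-2.245,300)
q=env.inverse_kinematics(P,R);print(P,np.round(q,2))
env.move_ptp(P,R); env.sleep(.2)
pp,T=T_of('wrist'); im=cams.snapshot('wrist'); cv2.imwrite('pics/w1.png',im); np.save('w1T.npy',T)
print(env.get_tool_pos(),np.round(env.get_joint_pos(),2),env.get_time_s())
```

```text
[ 534.2436488  -189.57343432  244.0578693 ] 2.6333
[567.5119128  -69.4228779  190.73381227] [ 0.15  0.37 -0.11  1.79  0.05  0.99 -2.22]
[567.56643882 -70.45178625 191.13388157] [ 0.15  0.37 -0.1   1.79  0.05  0.99 -2.22] 3.4833
```

View pics/w1.png

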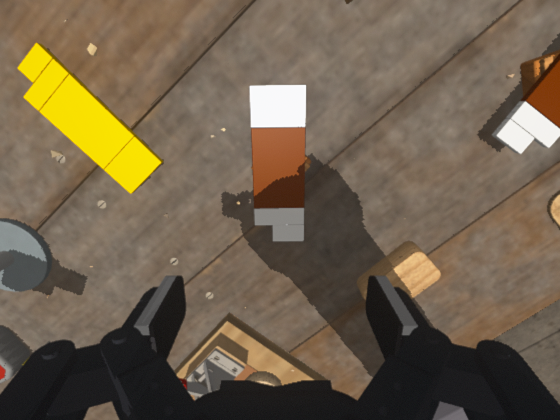

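The wrist view shows the plate from (250,86) at the plain end to (304,241) at the notched end. The missing corner is at the lower left, which is on the right when looking towards that end, so this is the label-up plate. I'll read the corners in an enlarged crop.

Run:
```python
import cv2,numpy as np
t=cv2.imread("pics/w1.png")
def c(im,x,y,w,h,k): return cv2.resize(im[y:y+h,x:x+w],None,fx=k,fy=k,interpolation=cv2.INTER_CUBIC)
cv2.imwrite("pics/c4.png",np.vstack([c(t,242,75,75,35,8),c(t,242,212,75,35,8)]))
```

```text
(no output)
```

View pics/c4.png

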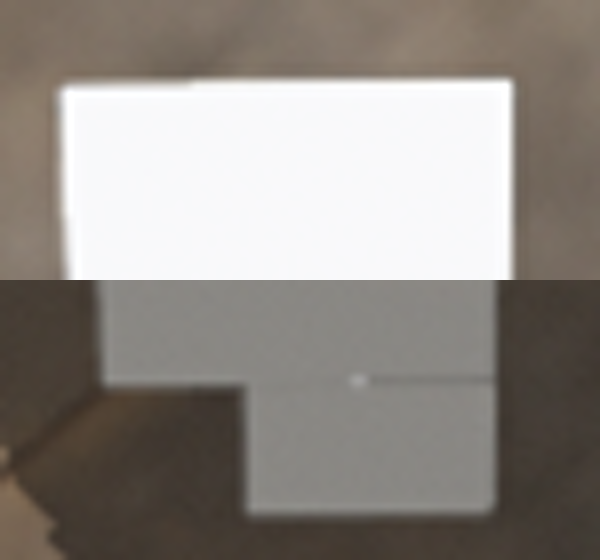

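Run:
```python
from h import *
pp=cams.camera_params('wrist'); T=np.load('w1T.npy')
uv=(np.array([(513,78),(60,86),(104,106),(245,106),(245,236),(496,236)],float)+.5)/8-.5+[242,75]
uv[2:,1]+=212-75
q,r=fitplate(pp,T,uv,33); print(q,r.round(1).tolist()); np.save('plate.npy',q)
env.set_joints([-.25,.30,-.05,1.6,.05,1.24,-1.85])
print(env.get_tool_pos(),env.get_time_s())
P,R=lookpose((645,192,150),-1.4,330,(278,120))
qq=env.inverse_kinematics(P,R);print(P,np.round(qq,2))
env.move_ptp(P,R); env.sleep(.2)
pp,T=T_of('wrist'); im=cams.snapshot('wrist'); cv2.imwrite('pics/w2.png',im); np.save('w2T.npy',T)
print(env.get_tool_pos(),np.round(env.get_joint_pos(),2),env.get_time_s())
x,y=map(int,proj(pp,T,[[645,192,150]])[0])
cv2.imwrite('pics/w2c.png',cv2.resize(im[max(0,y-60):y+60,x-70:x+70],None,fx=5,fy=5,interpolation=cv2.INTER_CUBIC)); print(x,y)
```

```text
[584.49672009 -88.12621077  -5.37505075] [[0.1, -0.5], [0.5, -0.2], [-0.2, 0.5], [-0.1, 0.2], [-0.4, 0.0], [0.1, -0.1]]
[580.07021722 128.54316159 308.05410308] 4.4083
[578.38200979 183.8238364  337.74575776] [-0.28  0.31 -0.1   1.52  0.03  1.31 -1.78]
[578.48501618 182.47659596 337.16733729] [-0.28  0.31 -0.1   1.52  0.03  1.31 -1.78] 5.0083
275 119
```

View pics/w2.png

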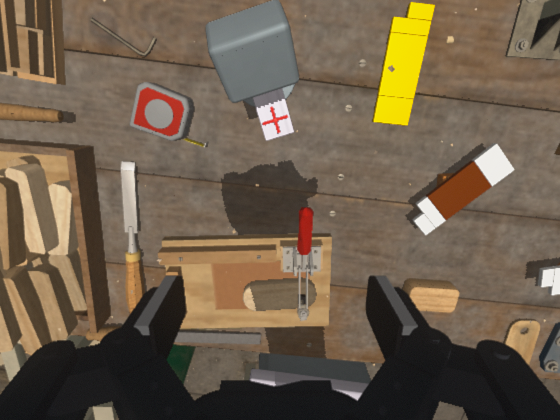

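View pics/w2c.png

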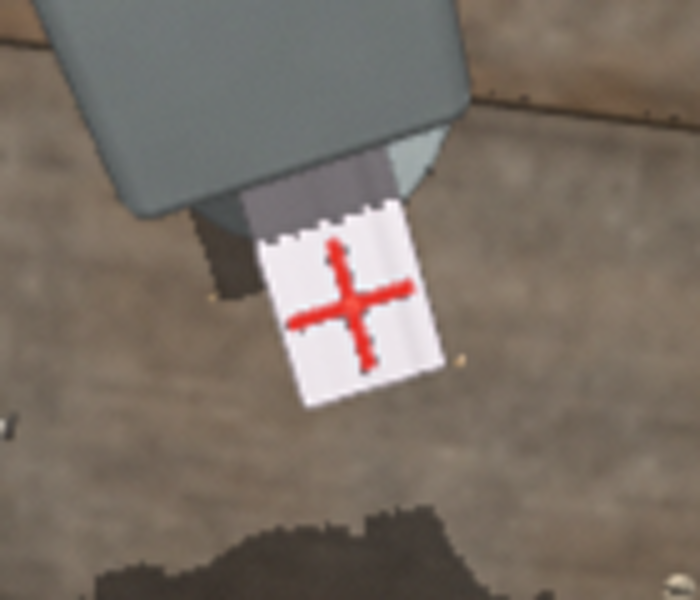

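Run:
```python
from h import *
pp=cams.camera_params('wrist'); T=np.load('w2T.npy')
u=lambda a:(np.array(a,float)+.5)/5-.5+[275-70,119-60]
C=ray(pp,T,u([(351,305)]),150)[0]
E=ray(pp,T,u([(335,243),(369,368),(290,323),(411,287),(308,408),(446,366),(258,243),(402,201)]),150)
ang=lambda a,b:np.arctan2((b-a)[1],(b-a)[0])
print(C,E.round(1)[:,:2].tolist())
print('yaw', ang(E[1],E[0]), ang(E[3],E[2])-np.pi/2, ang(E[5],E[4])-np.pi/2, ang(E[4],E[6]),ang(E[5],E[7]),'widths',np.linalg.norm(E[5]-E[4]))
print('front mid to cross',np.linalg.norm((E[4]+E[5])/2-C))
```

```text
[644.78336256 193.10128489 150.        ] [[655.8, 198.1], [633.4, 187.5], [639.4, 204.5], [650.1, 182.0], [623.6, 198.4], [636.3, 172.4], [653.3, 213.0], [665.6, 186.6]]
yaw 0.44188305015308893 0.4455660127694365 0.45649007807334296 0.45732888412334205 0.4516045540553449 widths 28.96748313859615
front mid to cross 16.734107528739585
```

Run:
```python
from h import *
x,y,t=np.load('plate.npy'); yd=np.array([-np.sin(t),np.cos(t)])
gp=np.array([x,y])-52*yd; R=Rdown(t+np.pi)
env.set_joints([.15,.45,-.08,1.76,.05,.93,-2.2])
print(env.get_tool_pos())
env.move_ptp([*gp,110],R); print(np.round(env.get_joint_pos(),2))
env.move_l([*gp,8],velocity=120); env.sleep(.1)
print(env.get_tool_pos(),gp,env.get_ft_force(),env.get_time_s())
cv2.imwrite('pics/w3.png',cams.snapshot('wrist'))
```

```text
[591.11689478 -83.02914172 153.78703675]
[ 0.19  0.57 -0.07  1.68  0.05  0.9  -2.13]
[ 626.01850285 -120.18627034    8.90016438] [ 625.49130787 -120.11751853] [0.4950242  0.2592023  0.47686631] 7.7083
```

View pics/w3.png

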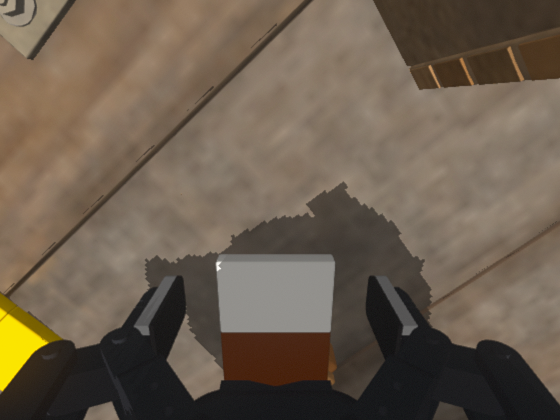

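The plain end spans columns 218–334, centred between the fingers at 184 and 367. I'll grip it and lift.

Run:
```python
from h import *
env.grasp(70); print(env.get_grip_width(),env.get_ft_force(),env.get_time_s())
p=env.get_tool_pos(); env.move_l([p[0],p[1],130],velocity=120); env.sleep(.1)
print(env.get_grip_width(),env.get_ft_force(),env.get_tool_pos(),env.get_time_s())
for n in('wrist','top','scene'): cv2.imwrite(f'pics/l_{n}.png',cams.snapshot(n))
t=cv2.imread('pics/l_scene.png');cv2.imwrite('pics/l_sc.png',cv2.resize(t[130:270,210:380],None,fx=4,fy=4,interpolation=cv2.INTER_CUBIC))
```

```text
48.2593573481631 [-1.11316337 -0.78026743  5.36335488] 8.1833
48.546164795589526 [-0.11483083  0.18287727 -1.55441388] [ 625.20898272 -120.0940272   129.14458196] 9.45
```

View pics/l_wrist.png

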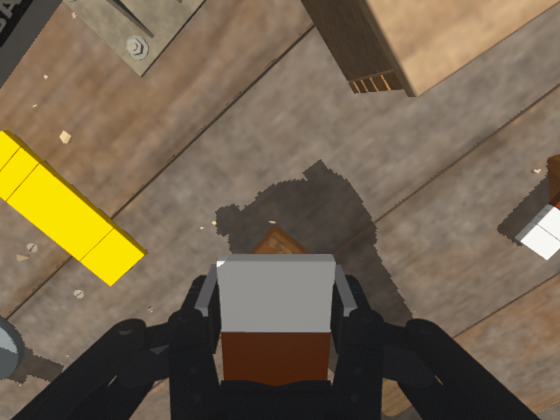

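View pics/l_sc.png

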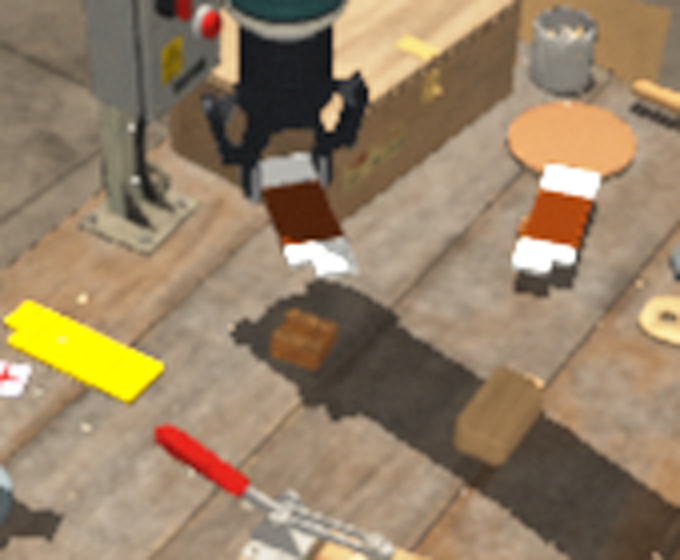

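The grasp is firm: the width is 48.5 mm and the plain end sits at the same wrist pixels as before the lift. The notched half is free, so I'll move to the pre-insertion pose.

```bash
cat >> h.py <<'E'
CR=np.array([644.9,193.0]); YAW=0.457
def final(back=0,z=170):
    x,y,t=np.load('plate.npy'); tcp=np.array([626.0,-120.2])
    y_=np.array([-np.sin(t),np.cos(t)]); x_=np.array([np.cos(t),np.sin(t)])
    d=np.array([x,y])+57*y_-tcp; lx,ly=d@x_,d@y_   # band centre in plate axes from TCP
    t2=YAW-np.pi/2; Y=np.array([-np.sin(t2),np.cos(t2)]); X=np.array([np.cos(t2),np.sin(t2)])
    return [*(CR-lx*X-ly*Y-back*Y),z],Rdown(t2+np.pi)
E
python3 - <<'E'
from h import *
p=env.get_tool_pos(); env.move_l([p[0]-20,p[1],240],velocity=180)
q0=env.get_joint_pos(); print(np.round(q0,2))
env.set_joints([-.2,.15,-.05,2.0,.05,.99,1.83])
print(env.get_tool_pos(),env.get_time_s())
P,R=final(100); q=env.inverse_kinematics(P,R); print(P,np.round(q,2))
env.move_ptp(P,R); env.sleep(.2)
print(env.get_tool_pos(),(R.T@env.get_orientation()).round(4).tolist(),env.get_grip_width(),env.get_time_s())
for n in('wrist','top','scene'): cv2.imwrite(f'pics/p_{n}.png',cams.snapshot(n))
t=cv2.imread('pics/p_scene.png');cv2.imwrite('pics/p_sc.png',cv2.resize(t[170:300,160:350],None,fx=4,fy=4,interpolation=cv2.INTER_CUBIC))
t=cv2.imread('pics/p_top.png');cv2.imwrite('pics/p_t.png',cv2.resize(t[130:290,170:350],None,fx=3.5,fy=3.5,interpolation=cv2.INTER_CUBIC))
E
```

```text
[ 0.2   0.4  -0.08  1.62  0.03  1.12 -2.11]
[464.32123258  73.7420327  220.40896444] 13.8
[np.float64(457.0515031787792), np.float64(100.35524906007967), 170] [-0.23  0.22 -0.06  2.05  0.02  0.87  1.73]
[457.88234047  99.97173197 171.20649622] [[1.0, 0.0, -0.0008], [-0.0, 1.0, 0.0018], [0.0008, -0.0018, 1.0]] 48.40789943679905 14.3417
```

View pics/p_sc.png

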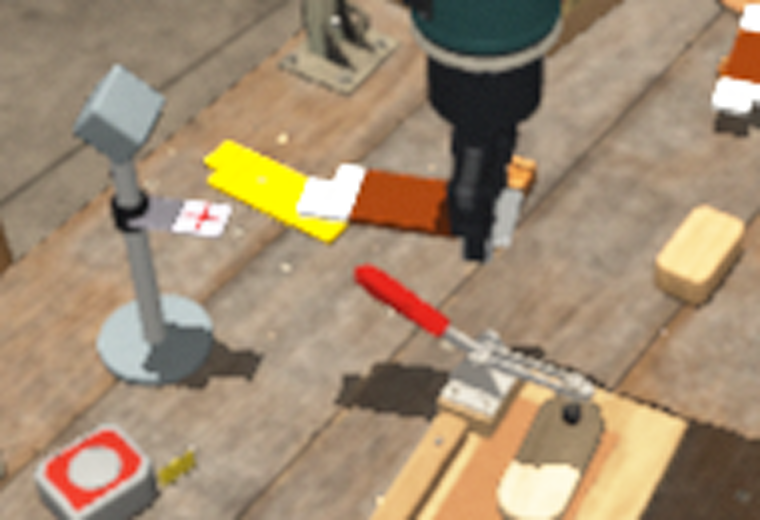

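View pics/p_t.png

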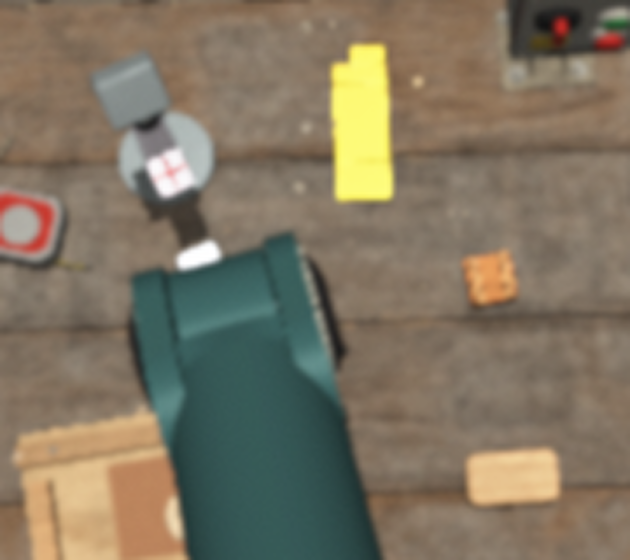

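View pics/p_wrist.png

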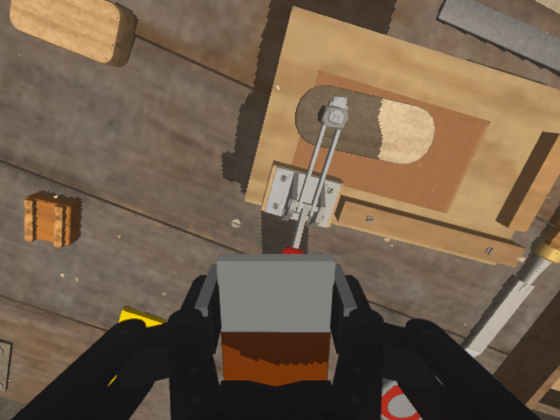

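The plate is held level with its notch on the far, right-hand side and points at the reader. I'll overlay its predicted outline on the scene view.

```bash
cat >> h.py <<'E'
def predicted(zoff=20.1+4):
    """world top-face corners of the held plate from the present tool pose"""
    x,y,t=np.load('plate.npy'); tcp=np.array([626.0,-120.2])
    c,s=np.cos(t),np.sin(t); W=PC@np.array([[c,-s],[s,c]]).T+[x,y]-tcp
    R0=Rdown(t+np.pi); L=np.c_[W,np.full(6,zoff)]@R0
    return L@np.array(env.get_orientation()).T+env.get_tool_pos()
def overlay(src,name,box,k,out):
    p,T=T_of(name); uv=proj(p,T,predicted()); im=cv2.imread(src); x,y,w,h=box
    o=cv2.resize(im[y:y+h,x:x+w],None,fx=k,fy=k,interpolation=cv2.INTER_CUBIC)
    a=((uv-[x,y]+.5)*k-.5).round().astype(int); cv2.polylines(o,[a],True,(0,255,0),1); cv2.imwrite(out,o); print(uv.round(1).tolist())
E
python3 - <<'E'
from h import *
overlay('pics/p_scene.png','scene',(220,190,80,50),9,'pics/p_ov.png')
E
```

```text
[[286.8, 230.3], [290.2, 217.8], [244.5, 211.5], [242.9, 215.8], [236.7, 214.9], [233.6, 222.7]]
```

View pics/p_ov.png

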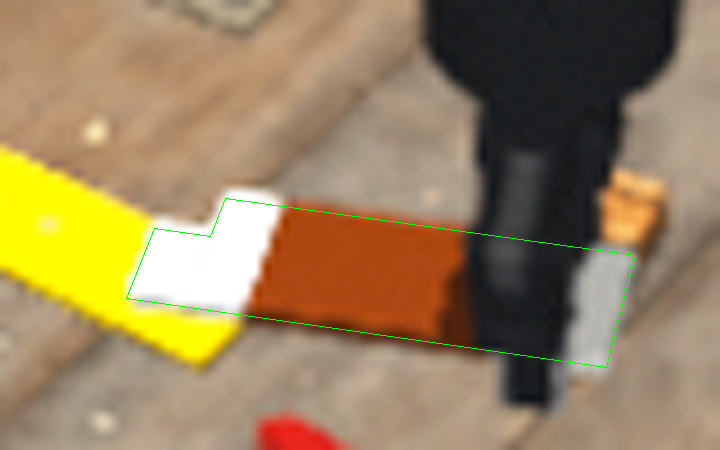

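The outline fits within about 1 px, roughly the calibration error. I'll move in along the straight line.

Run:
```python
from h import *
P,R=final(0,z=170); env.move_l(P,velocity=80,rot=R); env.sleep(.5)
print(P,env.get_tool_pos(),env.get_ft_force(),env.get_grip_width(),env.get_time_s())
for n in('top','scene'): cv2.imwrite(f'pics/f_{n}.png',cams.snapshot(n))
overlay('pics/f_scene.png','scene',(175,170,90,66),8,'pics/f_ov.png')
overlay('pics/f_top.png','top',(185,140,80,66),8,'pics/f_ovt.png')
```

```text
[np.float64(546.7895339403234), np.float64(144.48104463409913), 170] [546.78243941 144.45139667 170.01908058] [ 0.3428423  -0.08165706 -0.27748686] 48.56760824606444 16.3917
[[251.2, 225.5], [255.5, 213.4], [211.0, 207.3], [209.0, 211.4], [203.0, 210.6], [199.2, 218.2]]
[[226.8, 219.5], [242.9, 212.2], [224.4, 171.6], [218.7, 174.1], [216.3, 168.7], [206.1, 173.1]]
```

View pics/f_ov.png

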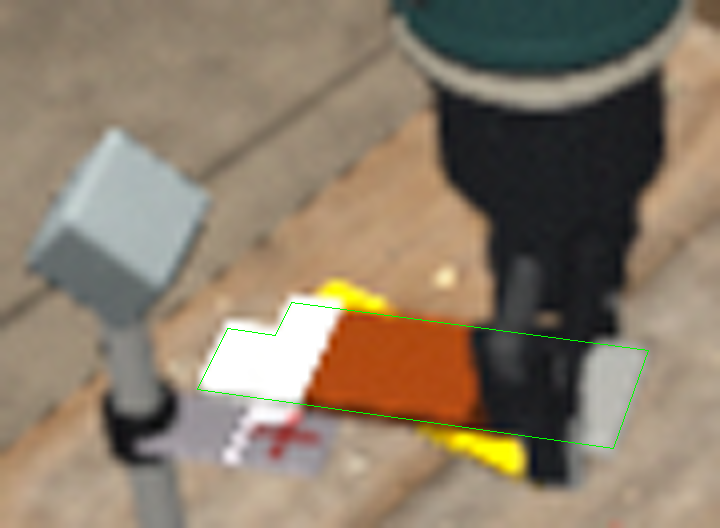

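View pics/f_ovt.png

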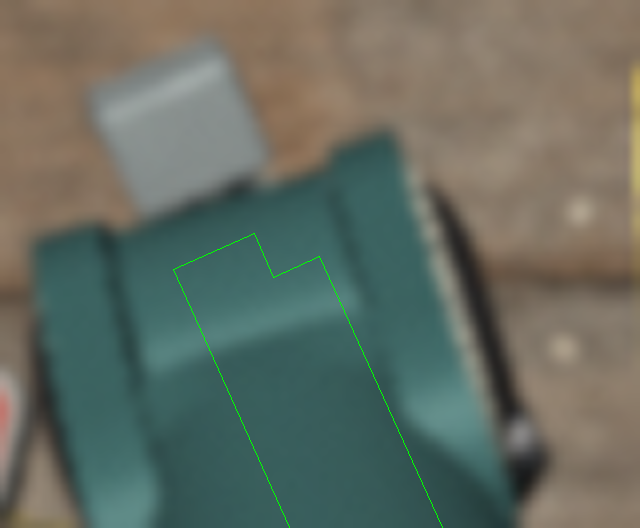

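Run:
```python
from h import *
p,T=T_of('scene')
im=cv2.imread('pics/scene0.png'); x,y=200,215
cv2.imwrite('pics/cr.png',cv2.resize(im[y:y+20,x:x+24],None,fx=24,fy=24,interpolation=cv2.INTER_CUBIC))
im=cv2.imread('pics/top0.png')
cv2.imwrite('pics/crt.png',cv2.resize(im[168:192,206:232],None,fx=20,fy=20,interpolation=cv2.INTER_CUBIC))
print('pred scene',((proj(p,T,[[*CR,150]])-[x,y]+.5)*24-.5))
p,T=T_of('top');print('pred top',((proj(p,T,[[*CR,150]])-[206,168]+.5)*20-.5))
```

```text
pred scene [[249.92878031 231.17928551]]
pred top [[258.84467523 225.63828588]]
```

View pics/cr.png

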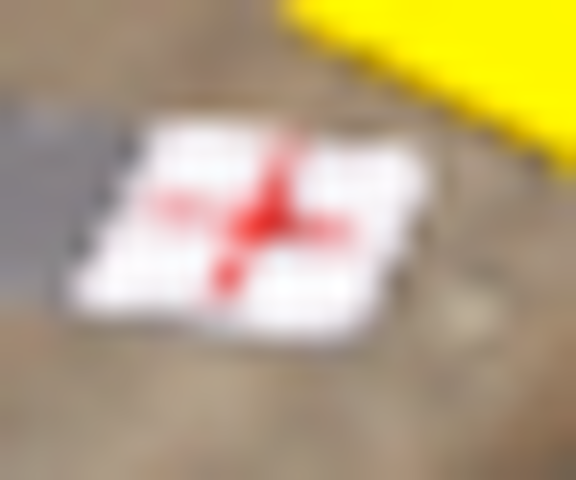

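View pics/crt.png

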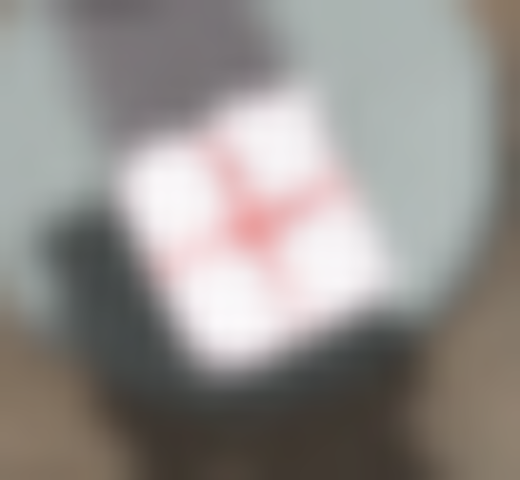

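Run:
```python
from h import *
print(np.abs(env.get_dq()).max(),env.get_tool_pos(),env.get_ft_force(),env.get_grip_width(),env.get_time_s())
env.close_job()
```

```text
0.002023262379827408 [546.77914366 144.45420556 169.98453328] [ 0.09893747 -0.10593849 -0.5629476 ] 48.395367066595405 16.4917
the job is handed in; nothing more can be done
```

View pics/f_scene.png

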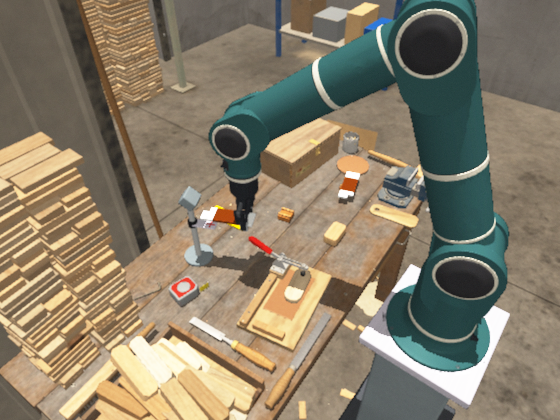

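I picked up the label-up plate by its un-notched half, about 52 mm from its middle, and brought it straight in at the reader. I handed the job in after 16.5 s with the plate still held.

**Final position:** The tool pose puts the plate level and label side up, with the pale notched band over the red cross and about 40 mm above it. At hand-in the arm was still, the grip read 48.4 mm and the outside force was under 1 N, so nothing was touching the reader.

**Plate outline:** In the last scene picture the notched end matches its predicted outline to about 0.3 px.

**What disagreed:**
- **Cross position:** The wrist and top cameras agree within 1 mm, but the scene camera puts the cross about 1.5 mm away. The band may therefore be 1–2 mm too far in along the plate.
- **Top view:** The arm hid the plate from the top camera at the end, so that view could not confirm the position.

The other plate, the yellow look-alike, the spare block and the tape measure look unmoved in the last scene picture.

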